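Clamp the polish jar and take off its tight cap

TASK

Clamp the jar in its holder: push the clamp bolt by its red handle firmly up to the jar, then turn the handle down to its left behind the red catch so that it stays locked. Then grip the jar's black cap and unscrew it anticlockwise, without the jar turning or lifting, only until its threads let go, and raise it level to just above the mouth, about two centimetres clear. Finish while still holding the cap there over the jar, with the clamp locked, and leave the other things alone.

Things in the scene. Friction and masses are not known exactly. Their poses are not given: they have to be found in the camera images.
- holder: Fixed jar holder. Origin on the table, straight below the axis of a seated jar; x is the level direction in which the bolt is pushed, towards the jar; z up. Base plate x -164 to +46, y +-43, 10 mm thick. Bolt axis along x, 32 mm above the table, in two grey bearings 32 mm wide, tops 47 mm up, at x -80 to -62 and -154 to -136. Rubber V block behind the jar, 46 mm high.
- bolt (a joint): Slide of the clamp bolt with rubber pad, in m: 0 back, 0.0205 end stop forward. Starts near 0. The pad meets a seated jar at about 0.015; from there a spring of 4.5 N/mm pushes back, 25 N at the end stop. The handle turns behind the catch only from 0.018 on (near the end stop); let go, locked, it rests against the catch at about 0.018.
- handle (a joint): Turn of the red handle about the bolt's axis, in rad: 0 upright, positive leaning to the holder's left (+y), 1.1 end stop; locked when over 0.6. Starts about upright; friction of 0.06 Nm keeps it where it is left.
- handle_grip (a point): Grip point on the red handle, a round rod 12 mm thick standing square to the bolt's axis; the point is 48 mm from that axis, the rod ends 14 mm beyond it. Its x in the holder's frame is -118 mm + bolt value.
- cap_center (a point): Centre (half-way up) of the black ribbed cap, 56 mm across, 19 mm high, 40 g; closed, it is 3.5 mm below the jar's mouth. Opens anticlockwise from above with 0.1 to 0.3 Nm: after 37 to 47 degrees its thread lugs are free and a sprung seal pops it up 2 mm; from about 75 degrees the lugs hit the next threads, so stop at about 60.
- jar_mouth (a point): Centre of the jar's mouth (rim), 70 mm above its underside, z along its axis. White jar 50 mm across with blue band, shoulder 52 mm up, 0.25 to 0.5 kg. It stands loose on the holder's plate (10 mm above the table), a few mm short of the V block. Its rubber seal rises 4.5 mm above the rim when the cap is off.
- jar_mark (a point): Point on the outside of the jar's wall, 25 mm from its axis and 26 mm above its underside; it shows whether the jar has turned.
- jar: The jar (see jar_mouth); origin at the centre of its underside, z along its axis.
- cap: The cap (see cap_center); origin at the centre of its open lower edge, z along its axis. Outer side is free to grip all round; jar below it is 3 mm smaller in radius.
- tape: Bystander: roll of brown tape, 93 mm across, 48 mm high; origin at the centre of its underside.
- terminal: Bystander: dark card terminal, 164 x 67 x 50 mm; origin at the centre of its underside.
- dish: Bystander: small white glass dish, 82 mm across, 22 mm high; origin at the centre of its underside.
- catch_top (a point): Middle of the top of the red catch post, 12 mm along the holder's x, 11 mm across, standing to the left (+y) of the bolt, its top 49 mm above the table; the locked handle lies just in front of it (jar side), leaning left.
Mind the look-alikes: they are no part of the job. What is shaped like the cap but orange or yellow is not meant.

How it is judged (in metres and radians):
On the way, in this order (a step that is already met when the one before it is completed fails the run):
1. the clamp bolt is pushed up and its handle locked behind the catch, the cap still screwed on (value of joint bolt above 0.016 m and value of joint handle above 0.6 rad and z of cap_center in the frame of jar_mouth below -0.0025 m), for 0.2 s.
2. the cap is held in the fingers and has come free of the threads, jar still clamped (value of joint bolt above 0.016 m and value of joint handle above 0.6 rad and z of cap_center in the frame of jar_mouth above -0.002 m and contact force between the fingers and cap above 1 N), for 0.1 s.
At the end, for the whole second after the job is handed in: Cap held still in the fingers, its lower edge 5 to 40 mm above the jar's mouth, within 12 mm of its axis, tilted under 0.2 rad, touching neither jar nor holder; jar upright (0.06 rad) and within 4 mm of its height on the holder; bolt in over 16 mm, handle turned over 0.6 rad (value of joint bolt above 0.016 m and value of joint handle above 0.6 rad and z of cap_center in the frame of jar_mouth between 0.0145 and 0.0495 m and horizontal distance between cap_center and jar_mouth below 0.012 m and angle between cap_center's own z axis and vertical below 0.2 rad and contact force between the fingers and cap above 1 N and contact force between cap and jar below 0.1 N and contact force between cap and holder below 0.1 N and linear speed of cap below 0.02 m/s and angle between jar's own z axis and vertical below 0.06 rad and height (world z) of jar_mouth below 0.084 m); the arm keeps its last pose, push and grip.
It fails at once if the jar turns in the holder (its side moves over 18 mm) (distance of jar_mark from where it was at the start of the episode above 0.018 m).
It fails at once if the jar is lifted more than 8 mm off the holder (height (world z) of jar_mouth above 0.088 m).
It fails at once if the tape, the terminal or the dish is moved more than 20 mm (distance of any of tape, terminal, dish from where it was at the start of the episode above 0.02 m).
It also fails if it takes over 54 s, if anything falls off the work surface, if the arm or the gripper's body presses on something with over 40 N, if the wrist force passes 120 N, or if a joint passes its speed limit or range.

ROBOT

A 6-joint arm with a two-finger parallel gripper is mounted at the origin on a cart in front of the work surface, level with it; the furniture and walls round the work are solid. World frame = base frame: x ahead of the robot, y to its left, z up, the work surface at z = 0. Lengths are in mm, angles in rad, forces in N, time in s.
With the tool pointing down it reaches from about 350 to 725 mm from the base axis. Payload 4.3 kg.
Tool frame: the origin (TCP) lies at the very end of the fingers, on their centre line; the grasp point (between the pads) lies robot.pinch_z behind it (robot.pinch_z is the distance from the TCP to the grasp point, in mm); z points along the fingers, y is the line along which they close (so a half turn about z gives the same grasp; the last joint's range is limited). The gripper opens to 85 mm and grips with 20 to 120 N. Pads are 22 mm wide; open, the fingers measure 114 mm over their backs; the gripper's body (76 mm by 85 mm) begins 54 mm behind the grasp point. The pads swing forward as they close: fully open they stand 13 mm farther back than shut.
Start: joints at [1.171, 0.377, 0.081, 1.274, 0, 1.46], TCP at [164.319, 551.059, 231.329] pointing down, gripper open.
Joint ranges: [-2.72, 2.72], [-0.84, 1.66], [-1.02, 1.22], [-1.77, 2.12], [-1.37, 1.28], [-3.14, 3.14]. Speed limits (rad/s): [2.57, 2.57, 3.14, 3.14, 3.14, 3.14].

INTERFACE

Orientations are given as a rotation vector (axis times angle).
In Python, from bench import robot gives the robot as it stands. The module is installed in compiled form; this text tells all that it offers.
- The arm moves only by the shell command python3 -m pendant 'ROWS' [FORCE]. ROWS is JSON, a list that holds one entry, the list of rows, each a list of 7 numbers: the opening, from 0 (shut) to 1 (fully open), then the shift along the world's x, y, z in m, then the turn, a rotation vector about the world's x, y, z in rad. In form: [[[fingers, x, y, z, ax, ay, az], ...]]. A call has 1 to 12 rows; each row is the pose to reach, as a shift and turn from the pose commanded when the call began; what a row does not reach only later rows make up. A row lasts 1/8 s, in which the tool goes at most 62.5 mm and 10.7 degrees, less where a joint would pass 70% of its speed; a pose out of reach is approached as far as the arm can. A call with a gripper value outside its range is refused whole. The fingers move at their own pace and stop on an object; FORCE is the grip in N (left out, the last holds). Time passes only in rows, so rows that repeat a pose let the fingers close. It gives the time, the measured TCP pose, the force, the opening and the grip force at its end, in the units of the state.
- robot.sense(): the state, without advancing time (a new reading comes with each control period).
- robot.get_image(name): name is "side" or "top" or "wrist"; returns the picture (400x640x3 uint8, red, green, blue); there is no depth.
- robot.get_calibration(name): a dict with "fx", "fy", "cx", "cy" (pixels), "k1" (the pictures are not rectified: a ray, as slopes to the right and down, at radius r is drawn at 1 + k1 r^2 times it, then the intrinsics apply), "world_from_camera" (4x4, takes a point from camera to world coordinates). Camera axes: x right, y down, z forward; pixel columns grow to the right and rows downward; lengths in mm; the calibration is good to about 2 mm. A picture is of the moment at which its call begins: read the wrist's pose just before it. get_calibration takes no time and is no camera call; for the wrist camera it gives the pose at the moment of the call.
- robot.sign_off(): hands the job in; it is judged then, once.
Trained networks look in the newest picture that a camera, given by its name, has taken for a name from the list of things; names that differ only in an ending like _2 or _b are one class to them, and where a whole thing is asked for, a point or a joint stands for the part that bears it (a point fixed in the world has none). Each returns a list of dicts, best first, with "conf" (0 to 1); they miss things now and then, are a little off and sometimes report something else, mostly with a low value. They report only what shows in the picture. A call takes as long as a camera call. They do not tell look-alikes from the thing itself.
- robot.search_frame(name, camera): "location" ([x, y, z] in mm, in world coordinates, good to about 4 mm: the middle of the surface that is visible of it).
- robot.trace(name, camera): "mask" (400x640 bool, what is visible of it).
The state is a dict: "time": time; "q": joint angles; "qvel": joint speeds; "joint_torque": joint torques, N m; "eef_pos": TCP position; "ee_rot": TCP orientation; "force": force on the tool from outside, world axes, zero at the start; "torque": the same for the moment, N m; "gripper_width": opening from 0.0 (shut) to 1.0 (fully open); "grip_force": force on a finger pad.
Only numpy, scipy, OpenCV 4.12 (cv2) and the standard library are available. Lean on these libraries where they do the work, as an engineer would, in place of code of your own. Each camera call takes 0.05 s, during which the arm holds its last target. There are 200 camera calls.

## Working session

There is one attempt and no reset: what is moved stays moved. The work goes in short steps, Python scripts to look and compute and a shell command to move; the robot and the scene stay as the last step left them, time stands still between calls to the robot, and variables do not carry over. Pictures are saved under pics/ and viewed, at most 10 in all, crops included, and the job is handed in when it is done.

```bash
mkdir -p pics
python3 - <<'E'
from bench import robot
import cv2,numpy as np
s=robot.sense();print(s['time'],s['eef_pos'],s['ee_rot'],robot.pinch_z,s['gripper_width'])
ims=[]
for c in("side","top"):
    im=robot.get_image(c);cv2.imwrite(f"pics/{c}0.png",im[:,:,::-1])
    for n in("holder","cap_center","jar_mouth","handle_grip","catch_top","tape","terminal","dish","jar"):
        print(c,n,[(np.round(d['location']).tolist(),round(d['conf'],2)) for d in robot.search_frame(n,c)][:4])
E
```

```text
0.0 [164.0451171  550.4142416  230.36283497] [-4.53480324e-01 -3.10817493e+00  3.09817856e-03] 18.700000000000003 1.001016384923441
side holder [([469.0, 152.0, 12.0], 0.85)]
side cap_center []
side jar_mouth [([542.0, 154.0, 42.0], 0.96)]
side handle_grip []
side catch_top [([466.0, 147.0, 14.0], 0.6)]
side tape [([465.0, 149.0, 16.0], 0.68), ([494.0, 18.0, 29.0], 0.66)]
side terminal [([622.0, -81.0, 32.0], 0.6)]
side dish [([651.0, -5.0, 13.0], 0.76), ([543.0, 138.0, 90.0], 0.7)]
side jar [([542.0, 152.0, 41.0], 0.61), ([497.0, 19.0, 29.0], 0.5)]
top holder [([471.0, 128.0, 10.0], 0.63)]
top cap_center [([534.0, 236.0, 20.0], 0.92), ([454.0, 272.0, 20.0], 0.91), ([539.0, 127.0, 86.0], 0.79)]
top jar_mouth []
top handle_grip [([472.0, 126.0, 10.0], 0.59)]
top catch_top [([470.0, 128.0, 10.0], 0.56), ([439.0, 134.0, 70.0], 0.39)]
top tape [([497.0, -7.0, 48.0], 0.96), ([473.0, 130.0, 9.0], 0.52)]
top terminal [([615.0, -106.0, 40.0], 0.94)]
top dish [([654.0, 6.0, 14.0], 0.62)]
top jar [([545.0, 123.0, 87.0], 0.72)]
```

View pics/top0.png

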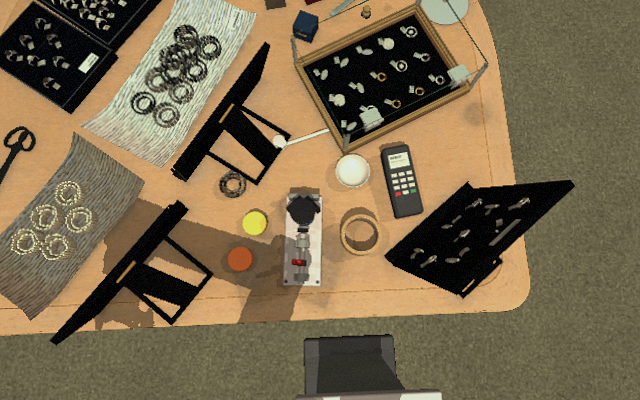

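View pics/side0.png

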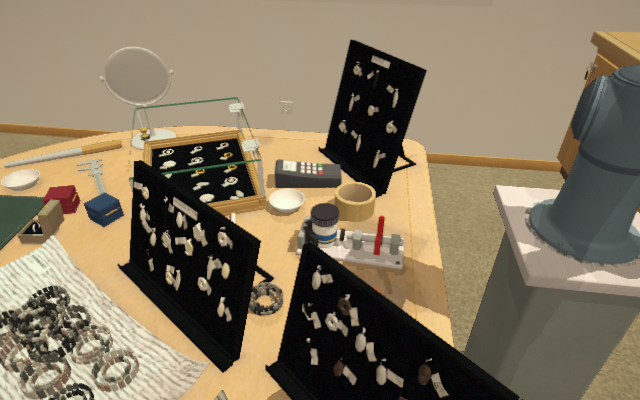

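The top view shows the holder at about x 284–322, y 190–287, with the black cap on the jar at (302,210) and the red handle at (299,262). There are three cap-shaped things: black (302,210), yellow (254,222) and orange (239,258). Only the black one on the jar fits the description. In the side view the cap is at (324,214) and the upright handle at (380,235). I'll confirm with an enlarged crop and measure.

```bash
cat > h.py <<'E'
from bench import robot
import cv2,numpy as np
def ray(c,u,v,K=None):
    K=K or robot.get_calibration(c); x=(u-K['cx'])/K['fx'];y=(v-K['cy'])/K['fy']
    p=cv2.undistortPoints(np.array([[[float(u),float(v)]]]),np.array([[K['fx'],0,K['cx']],[0,K['fy'],K['cy']],[0,0,1.]]),np.array([K['k1'],0,0,0,0.]))[0,0]
    T=np.array(K['world_from_camera']); d=T[:3,:3]@np.array([p[0],p[1],1]); return T[:3,3],d
def atz(c,u,v,z,K=None):
    o,d=ray(c,u,v,K); return o+d*(z-o[2])/d[2]
def proj(c,P,K=None):
    K=K or robot.get_calibration(c);T=np.linalg.inv(np.array(K['world_from_camera']));p=T[:3,:3]@np.array(P,float)+T[:3,3]
    x,y=p[:2]/p[2];f=1+K['k1']*(x*x+y*y);return np.array([K['fx']*x*f+K['cx'],K['fy']*y*f+K['cy']])
E
python3 - <<'E'
from h import *
a=cv2.imread('pics/top0.png')[180:300,260:350];b=cv2.imread('pics/side0.png')[190:280,285:415]
a=cv2.resize(a,None,fx=5,fy=5,interpolation=cv2.INTER_CUBIC)
cv2.imwrite('pics/crop_t.png',a[:600])
for c in("top","side"):
    K=robot.get_calibration(c);print(c,K['fx'],K['k1'],np.round(np.array(K['world_from_camera'])[:3,3]))
robot.get_image("top")
m=robot.trace("cap_center","top")
for d in m:
    print(d['conf'],np.argwhere(d['mask']).mean(0)[::-1],d['mask'].sum())
im=cv2.imread('pics/top0.png').astype(int)
red=(im[:,:,2]>120)&(im[:,:,1]<60)&(im[:,:,0]<60);red[:,:280]=0;red[:,325:]=0;p=np.argwhere(red);print('red',p.mean(0)[::-1],len(p),p.min(0),p.max(0))
E
```

```text
top 385.7833102611612 0.023482363257871283 [397.  85. 911.]
side 417.862070571276 0.01904303099910613 [472. 776. 574.]
0.96 [302.37300178 210.8401421 ] 563
0.66 [240.53512397 257.9338843 ] 484
0.62 [255.16981132 222.66666667] 477
red [296.71428571 260.95238095] 21 [259 292] [263 300]
```

View pics/crop_t.png

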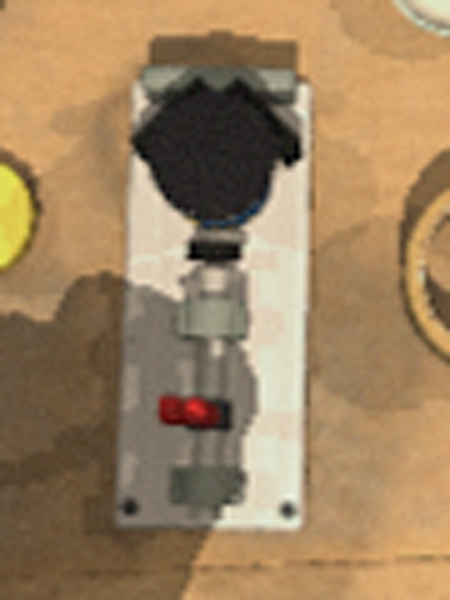

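The crop confirms the black ribbed cap sits on the jar in the V block. The red handle and catch are at crop (160–230,410). The plate's rear corners are at crop (114,524) and (303,528).

Run:
```python
from h import *
from scipy.optimize import least_squares
K=robot.get_calibration("top");S=robot.get_calibration("side")
px=lambda x,y:np.array([260+(x+.5)/5-.5,180+(y+.5)/5-.5])
ob=[((-164,43,10),px(114,526)),((-164,-43,10),px(303,528)),((46,-43,10),px(314,82)),((-80,16,47),px(178,340)),((-80,-16,47),px(247,340)),((-154,16,47),px(168,503)),((-154,-16,47),px(240,503))]
def W(q,P):
    c,s=np.cos(q[2]),np.sin(q[2]);return np.array([q[0]+c*P[0]-s*P[1],q[1]+s*P[0]+c*P[1],P[2]])
f=lambda q:np.concatenate([proj("top",W(q,P),K)-o for P,o in ob])
r=least_squares(f,[540,128,0],x_scale=[10,10,.1]);q=r.x
print('pose',q,np.round(r.fun.reshape(-1,2),1).tolist())
# side check
im=cv2.imread('pics/side0.png')
for n,P in (('grip',(-118,0,80)),('rodtop',(-118,0,94)),('catch',(-112,20,49)),('captop',(-4,0,86)),('mouth',(-4,0,80)),('c1',(-164,43,10)),('c2',(46,43,10)),('b1',(-154,0,47)),('b2',(-71,0,47))):
    u=proj("side",W(q,P),S);print(n,np.round(W(q,P)),np.round(u,1),np.round(proj("top",W(q,P),K),1))
    b=np.round(u*6-np.array([290,195])*6).astype(int)
x=cv2.resize(im[195:275,290:420],None,fx=6,fy=6,interpolation=cv2.INTER_CUBIC)
for P in ((-118,0,94),(-112,20,49),(-4,0,86),(-164,43,10),(46,43,10),(-164,-43,10),(-145,0,47),(-71,0,47)):
    u=(proj("side",W(q,P),S)-[290,195])*6+2.5;cv2.circle(x,tuple(int(v) for v in u),3,(0,255,0),1)
cv2.imwrite('pics/crop_s.png',x)
robot.get_image('top');m=robot.trace("cap_center","top")[0]['mask'];print('cap top',atz('top',*np.argwhere(m).mean(0)[::-1],84,K))
robot.get_image('side')
for n in('cap_center','handle_grip','jar_mouth'):
  for d in robot.trace(n,'side')[:2]:
    p=np.argwhere(d['mask']);print(n,d['conf'],p.min(0)[::-1],p.max(0)[::-1],p.mean(0)[::-1])
```

```text
pose [ 5.49662768e+02  1.26690265e+02 -6.88341555e-02] [[0.1, -0.0], [0.0, 0.5], [0.2, -0.4], [-0.6, -0.9], [-0.0, -0.6], [0.0, 0.4], [0.3, 0.8]]
grip [432. 135.  80.] [383.6 220.5] [300.2 263.5]
rodtop [432. 135.  94.] [384.3 214.7] [299.8 263.3]
catch [439. 154.  49.] [378.1 239.1] [292.2 261.1]
captop [546. 127.  86.] [325.2 210.6] [302.  210.2]
mouth [546. 127.  80.] [325.2 213.1] [302.2 210.7]
c1 [389. 181.  10.] [402.6 266.1] [282.5 284.8]
c2 [599. 166.  10.] [296.  250.6] [286.6 194.8]
b1 [396. 137.  47.] [400.6 236.3] [300.6 280.8]
b2 [479. 132.  47.] [358.2 230.6] [301.9 242.8]
cap top [523.06056404 230.37881077  84.        ]
cap_center 0.57 [310 202] [339 226] [324.17940199 214.03156146]
cap_center 0.18 [312 225] [336 246] [325.49751244 234.94278607]
handle_grip 0.44 [376 215] [383 238] [379.7012987  226.22727273]
jar_mouth 0.61 [312 224] [336 247] [325.02325581 234.94651163]
jar_mouth 0.59 [268 189] [303 212] [286.14893617 199.77203647]
```

View pics/crop_s.png

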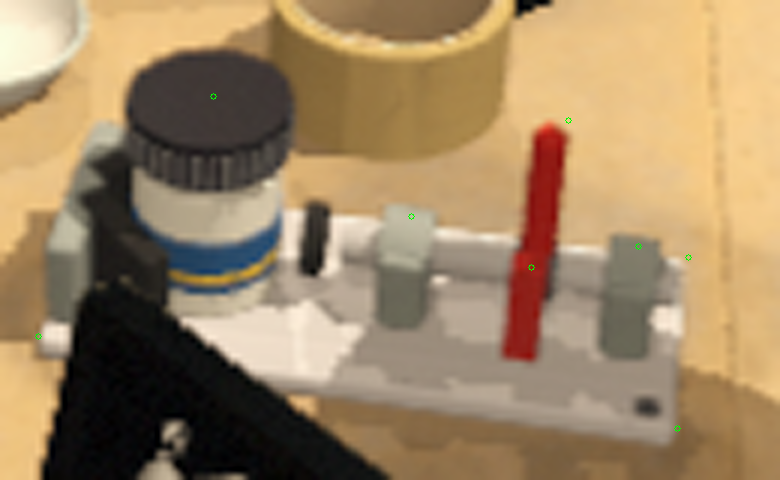

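The side view confirms the pose: cap at crop (210,100), rod top at (550,128) a few mm ahead of my prediction, and catch beside it at (525,300). Next I check the left board's clearance and the catch.

Run:
```python
from h import *
def tri(a,b):
    o1,d1=ray('top',*a);o2,d2=ray('side',*b)
    A=np.array([d1,-d2]).T;t=np.linalg.lstsq(A,o2-o1,rcond=None)[0];p,q=o1+t[0]*d1,o2+t[1]*d2
    return np.round((p+q)/2,1),round(np.linalg.norm(p-q),1)
print('board corner',tri((182,203),(310,250)))
print('board far end', atz('top',55,340,150))
print('board2 right?',tri((267,45),(142,165)), tri((175,175),(255,248)))
g=lambda x,y:(290+x/6,195+y/6); t=lambda x,y:(260+x/5,180+y/5)
print('rod top',tri(t(192,408),g(551,127)))
print('catch top',tri(t(172,408),g(532,258)))
print('cap top c',tri(t(217,147),g(212,95)), 'cap',atz('top',302.37,210.84,84))
K=robot.get_calibration('top')
for P in((-118,0,94),):pass
```

```text
board corner (array([546.2, 350.4, 184.9]), np.float64(11.7))
board far end [311.04335949 587.82149691 150.        ]
board2 right? (array([870.7, 181.1, 194.5]), np.float64(6.4)) (array([610.6, 364.5, 189.8]), np.float64(7.2))
rod top (array([436. , 137.8,  92.3]), np.float64(0.8))
catch top (array([438.2, 149.5,  47.9]), np.float64(0.2))
cap top c (array([546.8, 124.1,  83.5]), np.float64(2.1)) cap [544.65997811 126.35846141  84.        ]
```

```bash
python3 -m pendant '[[[0.6,0.272,-0.414,0,0,0,-1.35],[0.6,0.272,-0.414,0,0,0,-1.35],[0.6,0.272,-0.414,0,0,0,-1.35],[0.6,0.272,-0.414,0,0,0,-1.35],[0.6,0.272,-0.414,0,0,0,-1.35],[0.6,0.272,-0.414,0,0,0,-1.35],[0.6,0.272,-0.414,0,0,0,-1.35],[0.6,0.272,-0.414,0,0,0,-1.35],[0.6,0.272,-0.414,-0.04,0,0,-1.35],[0.6,0.272,-0.414,-0.06,0,0,-1.35],[0.6,0.272,-0.414,-0.06,0,0,-1.35]]]' 30
python3 - <<'E'
from h import *
from scipy.spatial.transform import Rotation as R
s=robot.sense();print(s['q'],s['eef_pos'],R.from_rotvec(s['ee_rot']).as_matrix().round(3).tolist(),s['force'])
Kw=robot.get_calibration('wrist');im=robot.get_image('wrist')
for P in((436,137,92),(438,149.5,49),(545,127,86)):
    cv2.circle(im,tuple(int(v) for v in proj('wrist',P,Kw)),4,(0,255,0),1);print(proj('wrist',P,Kw))
cv2.imwrite('pics/w1.png',im[:,:,::-1])
E
```

```text
time: 2.78
eef_pos: [434.9, 136.6, 170.0]
ee_rot: [-2.296, -2.141, 0.005]
force: [-0.6, -0.3, 0.5]
gripper_width: 0.597
grip_force: 0.0
[ 1.64939398e-01  1.72198712e-01 -3.58522690e-01  1.04358889e+00
 -2.47753812e-06  1.80531860e+00] [434.89627872 136.55930091 169.9880986 ] [[0.07, 0.998, -0.003], [0.998, -0.07, -0.001], [-0.001, -0.003, -1.0]] [-0.57015341 -0.32601431  0.47424966]
[319.33679136 204.99709188]
[320.70802696 172.88209821]
[463.72512407 205.18767662]
```

View pics/w1.png

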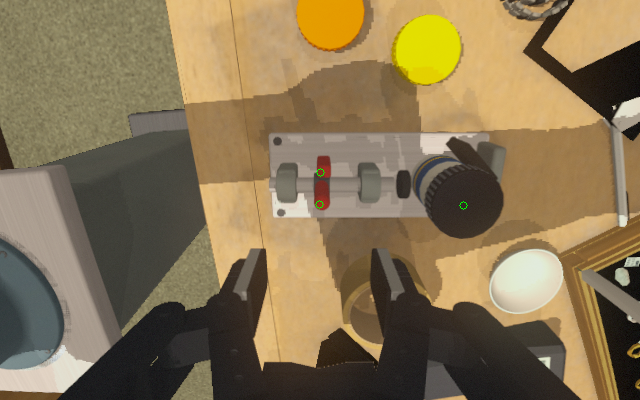

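The wrist view shows the rod top at about (322,203) and the cap at (463,203), both on my predictions. Now descend and grip the handle.

```bash
python3 -m pendant '[[[0.6,0.001,0,-0.05,0,0,0],[0.6,0.001,0,-0.098,0,0,0],[0.6,0.001,0,-0.098,0,0,0],[0,0.001,0,-0.098,0,0,0],[0,0.001,0,-0.098,0,0,0],[0,0.001,0,-0.098,0,0,0],[0,0.001,0,-0.098,0,0,0],[0,0.001,0,-0.098,0,0,0],[0,0.001,0,-0.098,0,0,0]]]' 45
```

```text
time: 3.95
eef_pos: [439.4, 137.5, 75.5]
ee_rot: [2.295, 2.142, 0.006]
force: [-0.6, 0.1, 7.3]
gripper_width: 0.111
grip_force: 43.9
```

```bash
python3 -m pendant '[[[0,0.004,-0.0003,0,0,0,0],[0,0.008,-0.0006,0,0,0,0],[0,0.012,-0.001,0,0,0,0],[0,0.016,-0.0011,0,0,0,0],[0,0.016,-0.0011,0,0,0,0]]]'
```

```text
time: 4.58
eef_pos: [450.3, 136.8, 75.2]
ee_rot: [-2.292, -2.141, 0.003]
force: [-12.2, 2.2, 19.8]
gripper_width: 0.113
grip_force: 45.4
```

```bash
python3 -m pendant '[[[0,0.002,-0.0001,0.003,0,0,0],[0,0.004,-0.0003,0.003,0,0,0],[0,0.004,-0.0003,0.003,0,0,0]]]'
```

```text
time: 4.95
eef_pos: [450.6, 136.3, 75.7]
ee_rot: [-2.289, -2.138, 0.011]
force: [-13.9, 1.8, 8.1]
gripper_width: 0.113
grip_force: 45.2
```

```bash
python3 -m pendant '[[[0,0.002,-0.0001,0,0,0,0],[0,0.004,-0.0003,0,0,0,0],[0,0.004,-0.0003,0,0,0,0],[0,0.004,-0.0003,0,0,0,0]]]'
python3 - <<'E'
from h import *
s=robot.sense();print(s['torque'],s['q'],s['joint_torque'])
Kw=robot.get_calibration('side');im=robot.get_image('side')
x=cv2.resize(im[185:275,290:420],None,fx=6,fy=6,interpolation=cv2.INTER_CUBIC)
cv2.imwrite('pics/s2.png',x[:,:,::-1])
E
```

```text
time: 5.45
eef_pos: [452.0, 136.2, 75.5]
ee_rot: [-2.286, -2.137, 0.016]
force: [-19.8, 3.8, 14.2]
gripper_width: 0.112
grip_force: 46.0
[ 0.61580091  3.79429272 -0.04672328] [ 0.15497018  0.29802588 -0.46138255  0.82680055  0.00489282  1.79322298] [-4.03134540e+00 -3.48018658e+01  3.03487158e+01 -8.11989516e+00
 -1.84402216e+00 -1.35568142e-02]
```

View pics/s2.png

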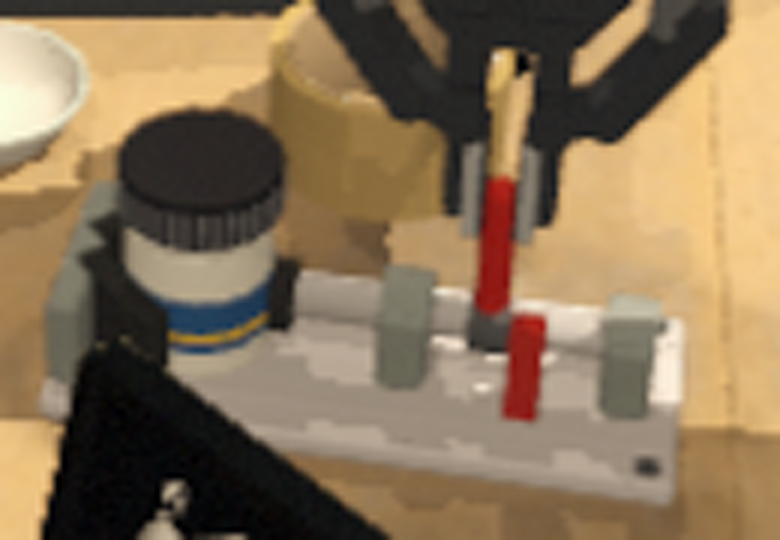

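The side crop shows the pads holding the handle ((495,210)) with the rod now ahead of the catch ((525,350)) and the pad against the jar ((285,295)). I push a little more, then swing left with the tool turning along.

```bash
python3 -m pendant '[[[0,0.003,0,0,0,0,0],[0,0.005,-0.0003,0,0,0,0],[0,0.005,-0.0003,0,0,0,0],[0,0.0055,0.006,-0.001,-0.15,0.010,0],[0,0.006,0.012,-0.0025,-0.3,0.021,0],[0,0.0065,0.018,-0.005,-0.45,0.031,0],[0,0.007,0.024,-0.009,-0.6,0.041,0],[0,0.007,0.029,-0.013,-0.75,0.052,0],[0,0.007,0.029,-0.013,-0.75,0.052,0]]]'
python3 - <<'E'
from h import *
s=robot.sense();print(s['torque'],s['q'])
im=robot.get_image('side')
x=cv2.resize(im[185:275,290:420],None,fx=6,fy=6,interpolation=cv2.INTER_CUBIC)
cv2.imwrite('pics/s3.png',x[:,:,::-1])
E
```

```text
time: 6.62
eef_pos: [455.5, 166.1, 58.4]
ee_rot: [1.849, 1.744, -0.765]
force: [-31.4, 4.5, 3.0]
gripper_width: 0.112
grip_force: 49.3
[ 0.88364224  4.11484493 -4.27590043] [ 0.56582747  0.77330697  0.01087443  1.33760907 -0.56855503  2.3530096 ]
```

View pics/s3.png

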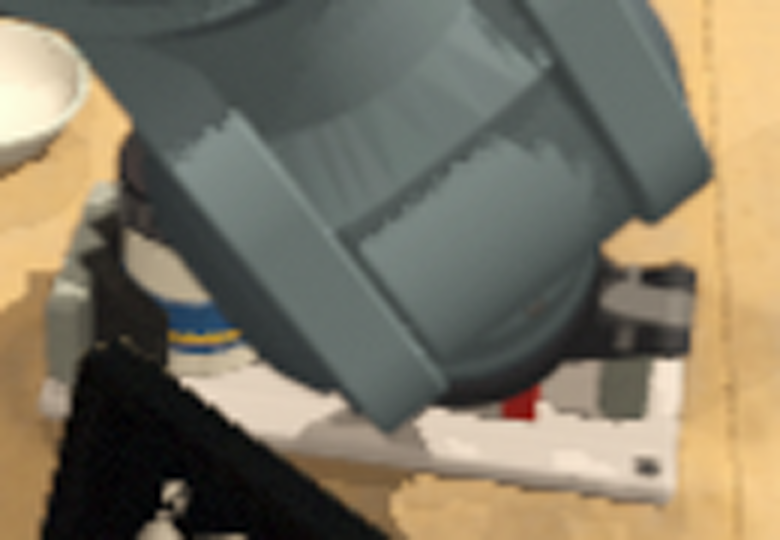

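```bash
python3 -m pendant '[[[0,-0.004,0,0,0,0,0],[0,-0.006,0,0,0,0,0],[0.35,-0.006,0,0,0,0,0],[0.35,-0.006,0,0,0,0,0],[0.35,-0.006,0,0,0,0,0],[0.35,-0.006,0,0,0,0,0]]]'
```

```text
time: 7.42
eef_pos: [461.3, 164.3, 63.3]
ee_rot: [1.853, 1.729, -0.733]
force: [-5.8, -1.0, -1.8]
gripper_width: 0.351
grip_force: 2.8
```

```bash
python3 -m pendant '[[[0.4,-0.008,0,0,0,0,0],[0.4,-0.009,0,0,0,0,0],[0.4,-0.009,0.02,0.02,0,0,0],[0.4,-0.009,0.048,0.05,0,0,0],[0.4,-0.009,0.055,0.1,0.15,-0.01,0],[0.8,-0.009,0.04,0.14,0.3,-0.02,0],[1,0.02,0.0,0.14,0.45,-0.031,0],[1,0.05,-0.04,0.14,0.6,-0.041,0],[1,0.05,-0.04,0.14,0.75,-0.052,0],[1,0.05,-0.04,0.14,0.75,-0.052,0]]]'
python3 - <<'E'
from h import *
from scipy.spatial.transform import Rotation as R
s=robot.sense();print(s['q'],s['eef_pos'],R.from_rotvec(s['ee_rot']).as_matrix().round(3).tolist(),s['force'])
im=robot.get_image('side')
x=cv2.resize(im[185:275,290:420],None,fx=3,fy=3,interpolation=cv2.INTER_CUBIC)
im2=robot.get_image('top');y=cv2.resize(im2[180:300,250:350],None,fx=4,fy=4,interpolation=cv2.INTER_CUBIC)
m=np.zeros((480,790,3),np.uint8);m[:270,:390]=x;m[:,390:]=y
for P in((545,127,86),):
    print(proj('side',P))
cv2.imwrite('pics/s4.png',m[:,:,::-1])
E
```

```text
time: 8.68
eef_pos: [513.1, 121.5, 204.7]
ee_rot: [2.301, 2.135, 0.002]
force: [-0.7, -0.2, 0.3]
gripper_width: 0.997
grip_force: 0.0
[ 1.12978764e-01  2.86901315e-01 -1.16716324e-01  1.16435569e+00
 -1.18305689e-03  1.75820655e+00] [513.05804635 121.54876674 204.66997589] [[0.074, 0.997, 0.003], [0.997, -0.074, -0.001], [-0.001, 0.003, -1.0]] [-0.67329937 -0.23402594  0.27644553]
[325.55384532 210.64135044]
```

View pics/s4.png

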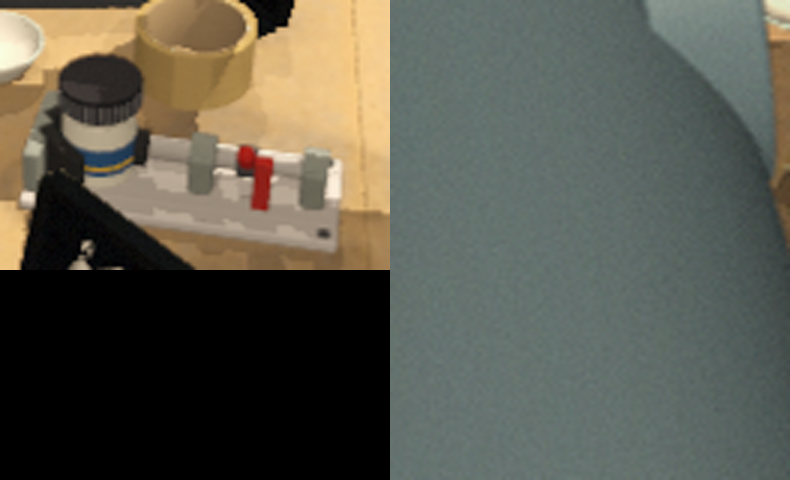

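The crop shows the handle lying over to the left in front of the catch (red end at (247,157), catch at (262,183)), so the clamp is locked. Next I locate the cap with the wrist camera.

Run:
```python
from h import *
K=robot.get_calibration('wrist');robot.get_image('wrist')
print('pred',proj('wrist',(549.7,126.7,86),K))
for d in robot.trace('cap_center','wrist')[:3]:
    p=np.argwhere(d['mask']);c,r=cv2.minEnclosingCircle(p[:,::-1].astype(np.float32).copy());print(d['conf'],p.mean(0)[::-1],c,r,p.min(0),p.max(0),atz('wrist',*c,83,K),atz('wrist',*p.mean(0)[::-1],83,K))
robot.get_image('side')
for d in robot.trace('cap_center','side')[:2]:
    p=np.argwhere(d['mask']);print(d['conf'],p.mean(0)[::-1],p.min(0)[::-1],p.max(0)[::-1],'pred',proj('side',(549.7,126.7,76.5)))
```

```text
pred [361.63135842 183.02983959]
0.92 [244.8618369   20.76365796] (243.2895965576172, 15.83978271484375) 33.29844284057617 [  0 213] [ 47 275] [467.0784114  260.68841061  83.        ] [467.81026187 257.26955432  83.        ]
0.86 [332.6909336   44.32322211] (332.8636474609375, 44.40909194946289) 31.826396942138672 [ 13 303] [ 76 362] [531.70072528 236.12306078  83.        ] [531.57480207 236.19184266  83.        ]
0.69 [361.74018746 179.87492677] (361.7622985839844, 180.05279541015625) 33.7375602722168 [147 329] [212 395] [550.23790676 128.39406393  83.        ] [550.22328548 128.55279764  83.        ]
0.83 [322.84589615 213.93969849] [309 202] [337 226] pred [323.1339404  214.22246005]
```

```bash
python3 -m pendant '[[[1,0.037,0.006,-0.02,0,0,0.18],[1,0.037,0.006,-0.05,0,0,0.36],[1,0.037,0.006,-0.075,0,0,0.54],[1,0.037,0.006,-0.085,0,0,0.72],[1,0.037,0.006,-0.085,0,0,0.9],[1,0.037,0.006,-0.085,0,0,1.08],[1,0.037,0.006,-0.085,0,0,1.12],[1,0.037,0.006,-0.11,0,0,1.12],[1,0.037,0.006,-0.135,0,0,1.12],[1,0.037,0.006,-0.15,0,0,1.12],[1,0.037,0.006,-0.15,0,0,1.12]]]' 60
python3 - <<'E'
from h import *
s=robot.sense();print(s['q'],s['force'])
im=robot.get_image('wrist');im2=robot.get_image('side')
x=cv2.resize(im2[160:275,290:420],None,fx=3,fy=3,interpolation=cv2.INTER_CUBIC)
m=np.zeros((345,790,3),np.uint8);m[:,:390]=x;y=cv2.resize(im,(400,250));m[:250,390:]=y
cv2.imwrite('pics/s5.png',m[:,:,::-1])
E
```

```text
time: 10.35
eef_pos: [548.0, 130.9, 52.0]
ee_rot: [-0.805, -3.034, 0.002]
force: [0.3, -0.7, 0.4]
gripper_width: 0.999
grip_force: 0.0
[ 1.22005598e-01  4.73556124e-01 -2.57622425e-01  8.42683121e-01
 -1.81963093e-04  6.40491012e-01] [ 0.34086698 -0.66154878  0.42766199]
```

View pics/s5.png

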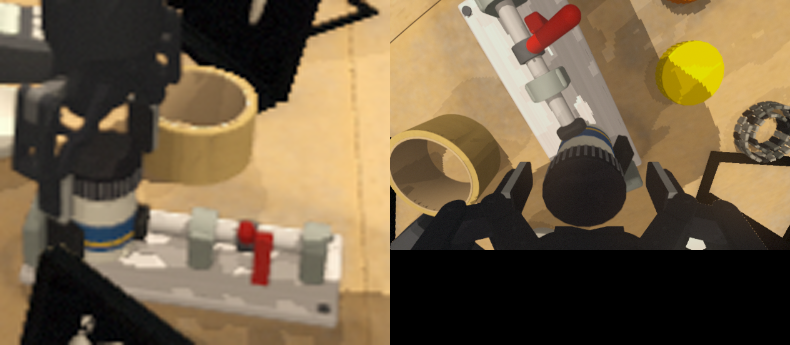

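```bash
python3 -m pendant '[[[1,0.002,-0.0025,0,0,0,0],[0.5,0.002,-0.0025,0,0,0,0],[0.5,0.002,-0.0025,0,0,0,0],[0.5,0.002,-0.0025,0,0,0,0],[0.5,0.002,-0.0025,0,0,0,0],[0.5,0.002,-0.0025,0,0,0,0]]]' 40
```

```text
time: 11.2
eef_pos: [551.3, 126.2, 54.2]
ee_rot: [0.809, 3.034, -0.005]
force: [-2.5, -3.5, 6.6]
gripper_width: 0.645
grip_force: 41.3
```

```bash
python3 -m pendant '[[[0.5,0.001,-0.001,0.001,0,0,0],[0.5,0.001,-0.001,0.002,0,0,0.12],[0.5,0.001,-0.001,0.002,0,0,0.24],[0.5,0.001,-0.001,0.002,0,0,0.36],[0.5,0.001,-0.001,0.002,0,0,0.48],[0.5,0.001,-0.001,0.002,0,0,0.48]]]'
python3 -c "
from h import *;s=robot.sense();print(s['torque'],s['q'])"
```

```text
time: 11.95
eef_pos: [551.6, 127.0, 54.7]
ee_rot: [-0.064, -3.139, -0.001]
force: [0.1, 0.1, -4.1]
gripper_width: 0.647
grip_force: 43.3
[-0.13962505  0.09563701  0.15958985] [ 1.13934851e-01  4.74061931e-01 -2.48793393e-01  8.49414235e-01
  6.45370644e-04  1.54460389e-01]
```

```bash
python3 -m pendant '[[[0.5,0,0,0,0,0,0.12],[0.5,0,0,0,0,0,0.24],[0.5,0,0,0,0,0,0.36],[0.5,0,0,0,0,0,0.48],[0.5,0,0,0,0,0,0.56],[0.5,0,0,0,0,0,0.56]]]'
python3 -c "
from h import *;s=robot.sense();print(s['torque'],s['q'])"
```

```text
time: 12.7
eef_pos: [553.4, 127.5, 56.8]
ee_rot: [-0.805, 3.034, 0.002]
force: [-2.2, 1.3, 6.3]
gripper_width: 0.646
grip_force: 44.3
[0.07272843 0.34135155 0.08055763] [ 0.11406148  0.47191611 -0.24612065  0.8501789   0.00136315 -0.40471941]
```

```bash
python3 -m pendant '[[[0.5,0,0,0.002,0,0,0],[0.5,0,0,0.004,0,0,0],[0.5,0,0,0.006,0,0,0],[0.5,0,0,0.008,0,0,0]]]'
```

```text
time: 13.2
eef_pos: [552.3, 126.8, 63.4]
ee_rot: [0.807, -3.036, -0.0]
force: [-0.6, 0.7, -0.4]
gripper_width: 0.647
grip_force: 43.8
```

Free: the cap rises without resistance. Raise it to about 2 cm clear.

```bash
python3 -m pendant '[[[0.5,-0.001,0,0.005,0,0,0],[0.5,-0.001,0,0.01,0,0,0],[0.5,-0.002,0,0.015,0,0,0],[0.5,-0.002,0,0.02,0,0,0],[0.5,-0.002,0,0.025,0,0,0],[0.5,-0.002,0,0.025,0,0,0],[0.5,-0.002,0,0.025,0,0,0],[0.5,-0.002,0,0.025,0,0,0]]]'
python3 - <<'E'
from h import *
im2=robot.get_image('side');x=cv2.resize(im2[150:275,290:420],None,fx=4.5,fy=4.5,interpolation=cv2.INTER_CUBIC)
cv2.imwrite('pics/s6.png',x[:,:,::-1])
E
```

```text
time: 14.2
eef_pos: [550.1, 126.8, 88.0]
ee_rot: [0.808, -3.035, -0.0]
force: [0.5, 0.6, -0.8]
gripper_width: 0.645
grip_force: 43.8
```

View pics/s6.png

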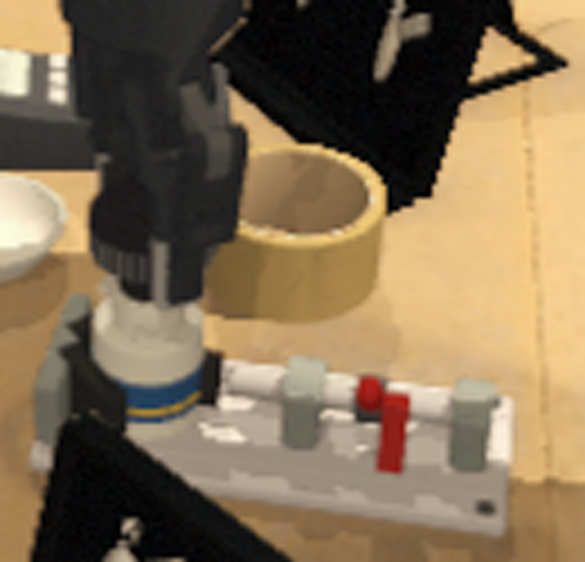

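The cap is held at about (120,230), level above the open jar mouth (150,300). The jar is still seated and the handle ((370,395)) is locked behind the catch ((392,430)). The tool has risen 34 mm since gripping the closed cap, so the cap's lower edge is about 21 mm above the mouth.

```bash
python3 -c "
from bench import robot;print(robot.sign_off())"
```

```text
the job is handed in; nothing more can be done
None
```

I handed the job in at about 14 s: the clamp is locked, the cap was unscrewed about 60° and is held level about 21 mm above the jar's mouth, the jar is still seated, and I got no verdict back.

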